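# Stroke-test a curved touch strip on a floating board

### The arm

A 6-joint arm with a two-finger parallel gripper is mounted at the origin on the work surface. World frame = base frame: x ahead of the robot, y to its left, z up, the work surface at z = 0. Lengths are in m, angles in rad, forces in N, time in s.
With the tool pointing down it reaches from about 0.275 to 0.875 m from the base axis. Payload 12.5 kg.
Tool frame: the origin (TCP) lies at the very end of the fingers, on their centre line; the grasp point (between the pads) lies 19 mm behind it; x points along the fingers, y is the direction in which the jaws open and shut, and the axes are right-handed (so a half turn about x gives the same grasp; the last joint's range is limited). The gripper opens to 85 mm and grips with 20 to 120 N. Pads are 22 mm wide; open, the fingers measure 114 mm over their backs; the gripper's body (76 mm by 85 mm) begins 54 mm behind the grasp point. The pads swing forward as they close: fully open they stand 13 mm farther back than shut.
Start: joints at [-1.187, 0.351, 1.652, -0, 1.139, -0.085], TCP at [0.249, -0.491, 0.231] pointing down, gripper open.
Joint ranges: [-2.75, 2.75], [-0.79, 2.1], [0.01, 2.65], [-1.57, 4.71], [0.07, 3.14], [-2.87, 2.87]. Speed limits (rad/s): [2.22, 2.22, 2.79, 3.14, 3.14, 3.14].

### API

Orientations are given as a 3x3 rotation matrix whose columns are the frame's x, y, z axes.
In Python, from bench import manip gives the robot as it stands. Calls block until the motion is done:
- manip.move_ptp(position, orientation): joint-space move of the TCP to a pose.
- manip.move_l(position, attitude=None, max_speed=0.15): straight line of the TCP; attitude=None keeps the orientation; max_speed is the mean speed in m/s.
- manip.move_j(angles): joint-space move.
- manip.set_gripper(opening, effort=None): opening from 0.0 (shut) to 1.0 (fully open); effort is the grip in N (None keeps the last); returns when the fingers have stopped.
- manip.dwell(seconds).
- manip.inverse_kinematics(position, orientation): joint angles nearest the present ones, or None.
- manip.grab_frame(name): name is "scene" or "top" or "wrist"; returns (picture, depth): 420x560x3 uint8, red, green, blue; 420x560 float32, m along the optical axis (not along the pixel's ray), 0 where there is no reading.
- manip.get_calibration(name): a dict with "camera_matrix" (3x3 intrinsics, pixels), "R" (3x3) and "t" (3): a world point X has camera coordinates R X + t. Camera axes: x right, y down, z forward; pixel columns grow to the right and rows downward; lengths in m; the calibration is good to about 2 mm. The wrist camera is an equidistant fisheye: a pixel r from the principal point sees the ray r / f radians off the axis. A picture is of the moment at which its call begins: read the wrist's pose just before it. get_calibration takes no time and is no camera call; for the wrist camera it gives the pose at the moment of the call.
A pose or a line that the arm cannot do raises manip.Unreachable and nothing moves.
- manip.sign_off(): hands the job in, once; it reports no verdict.
Trained networks look in the newest picture that a camera, given by its name, has taken for a name from the list of things; names that differ only in an ending like _2 or _b are one class to them, and where a whole thing is asked for, a point or a joint stands for the part that bears it (a point fixed in the world has none). Each returns a list of dicts, best first, with "confidence" (0 to 1); they miss things now and then, are a little off and sometimes report something else, mostly with a low value. They report only what shows in the picture. A call takes as long as a camera call.
- manip.look_for(camera, name): "at" ([x, y, z] in m, in world coordinates, good to about 4 mm: the middle of the surface that is visible of it).
Readings, each from a call of its own:
- manip.current_time(): time.
- manip.current_qpos(): joint angles.
- manip.current_joint_vel(): joint speeds.
- manip.current_joint_torque(): joint torques, N m.
- manip.current_ee_pos(): TCP position.
- manip.current_tcp_rot(): TCP orientation.
- manip.current_force(): force on the tool from outside, world axes, zero at the start.
- manip.current_ft_torque(): the same for the moment, N m.
- manip.current_grip_width(): opening from 0.0 (shut) to 1.0 (fully open).
Only numpy, scipy, OpenCV 4.12 (cv2) and the standard library are available. Lean on these libraries where they do the work, as an engineer would, in place of code of your own. Each camera call takes 0.05 s, during which the arm holds its last target.

### The job

Test the touch strip: lightly run one fingertip, or the closed fingertips together, along the curved row of six copper pads, starting at the green-peg end and touching every pad in order, and finish with the touch still resting lightly on the last pad at the red-peg end; the program ends while holding that touch. Never push the spring-floated blue board as much as half-way down, and do not grasp, lift or shift the pegs or anything else on the bench.

Things in the scene. Friction and masses are not known exactly. Their poses are not given: they have to be found in the camera images.
- pad_a (a point): First copper touch pad of the curved row on the blue board (pad_a at one end to pad_f at the other). Flat top, 14 mm along the row by 18 mm across; origin at the centre of the top face, about 48 mm above the table. Its axes are those of the cradle, not turned to the curve.
- pad_b (a point): Second copper touch pad of the curved row on the blue board (pad_a at one end to pad_f at the other). Flat top, 14 mm along the row by 18 mm across; origin at the centre of the top face, about 48 mm above the table. Its axes are those of the cradle, not turned to the curve.
- pad_c (a point): Third copper touch pad of the curved row on the blue board (pad_a at one end to pad_f at the other). Flat top, 14 mm along the row by 18 mm across; origin at the centre of the top face, about 48 mm above the table. Its axes are those of the cradle, not turned to the curve.
- pad_d (a point): Fourth copper touch pad of the curved row on the blue board (pad_a at one end to pad_f at the other). Flat top, 14 mm along the row by 18 mm across; origin at the centre of the top face, about 48 mm above the table. Its axes are those of the cradle, not turned to the curve.
- pad_e (a point): Fifth copper touch pad of the curved row on the blue board (pad_a at one end to pad_f at the other). Flat top, 14 mm along the row by 18 mm across; origin at the centre of the top face, about 48 mm above the table. Its axes are those of the cradle, not turned to the curve.
- pad_f (a point): Sixth copper touch pad of the curved row on the blue board (pad_a at one end to pad_f at the other). Flat top, 14 mm along the row by 18 mm across; origin at the centre of the top face, about 48 mm above the table. Its axes are those of the cradle, not turned to the curve.
- strip_mid (a point): Middle of the curved track, on its top face. The six pads lie 40 mm apart on an arc of 180 mm radius; black strip of the same height and width fills the gaps and runs 11 mm past each end pad, so the track is smooth and level. It stands 4 mm above the blue board, on which nothing else stands higher than 3 mm. x is across the track here, y along it towards pad_a.
- board (a joint): How far the blue board (145 x 262 mm, carries the curved strip) has been pushed straight down into its springs, m: 0 = fully up (at the start), 0.020 = bottomed out. It does not tilt. It starts to move at about 1.2 N and gives 1 mm per 0.6 N more; it springs back when released. Half-way down (0.010 m, about 7 N) is too hard.
- cradle: Fixed aluminium test cradle, base plate 170 (x) by 400 (y) by 12 mm, origin under its centre on the table. The blue board floats over its middle; at both ends (168 mm along y from the centre) a grey block with its top 40 mm above the table carries a coloured peg. +y is the pad_a end.
- green_peg: Loose green plastic marker peg, 22 mm across the foot, 32 mm tall, origin at the centre of its underside; stands upright on the grey block at one end of the cradle, about 70 to 80 mm from the nearest end pad. It may be at either end; the green end of the strip is where the stroke starts. Not to be disturbed.
- red_peg: Loose red plastic marker peg, 22 mm across the foot, 32 mm tall, origin at the centre of its underside; stands upright on the grey block at one end of the cradle, about 70 to 80 mm from the nearest end pad. It may be at either end; the red end of the strip is where the stroke finishes. Not to be disturbed.
- fan: Bystander: black cooling fan, 80 mm square and 25 mm thick, upright on a white 60 x 90 mm foot, 88 mm tall, behind the cradle. Origin under the centre of the foot.
- green_card: Bystander: narrow green circuit card, 36 x 120 mm, 12 mm tall, flat on the table behind the cradle. Origin under its centre.
- screwdriver: Bystander: orange-handled screwdriver, 170 mm long, lying in front of the cradle (robot side). Origin under its middle; x runs from handle to tip.
- spool: Bystander: silvery metal spool, 48 mm across, 35 mm tall, standing in front of the cradle. Origin at the centre of its underside.
- bottle: Bystander: pink bottle with white cap, 48 mm across, 130 mm tall, right of the cradle. Origin at the centre of its underside.
- tray: Bystander: black four-compartment parts tray, 75 x 90 x 35 mm, left of the cradle. Origin at the centre of its underside.

How it is judged:
By the outcome, as a careful person would: the job done as asked, in the order asked, and still so for the second after the job is handed in, while the arm keeps its last pose, push and grip.
It also fails if it takes over 40 s, if anything falls off the work surface, if the arm or the gripper's body presses on something with over 40 N, if the wrist force passes 120 N, or if a joint passes its speed limit or range.

## Working session

There is one attempt and no reset: what is moved stays moved. The work goes in short steps, each a Python script; the robot and the scene stay as the last script left them, time stands still between calls to the robot, and variables do not carry over. Pictures are saved under pics/ and viewed, and the job is handed in when it is done.

```bash
mkdir -p pics; ls
python3 - <<'E'
from bench import manip
import cv2,numpy as np
for n in ["scene","top"]:
    p,d=manip.grab_frame(n); cv2.imwrite(f"pics/{n}0.png",p[:,:,::-1]); np.savez(f"{n}0.npz",p=p,d=d,**manip.get_calibration(n))
    for k in ["green_peg","red_peg","pad_a","cradle"]:
        print(n,k,[(np.round(r["at"],4),round(r["confidence"],2)) for r in manip.look_for(n,k)][:7])
print(manip.current_time(),manip.current_force(),manip.current_tcp_rot())
E
```

```text
pics
scene green_peg []
scene red_peg []
scene pad_a [(array([ 0.5135, -0.0937,  0.0445]), 0.77)]
scene cradle [(array([ 0.5328, -0.0743,  0.0377]), 0.68)]
top green_peg [(array([0.5381, 0.0529, 0.069 ]), 0.48)]
top red_peg [(array([ 0.5009, -0.108 ,  0.0441]), 0.52)]
top pad_a [(array([ 0.4965, -0.1083,  0.0425]), 0.91)]
top cradle [(array([ 0.4927, -0.1096,  0.0401]), 0.79)]
0.5 [-0.66528336  0.16576456 -0.19916892] [[-5.05284689e-05  4.51808067e-01 -8.92115165e-01]
 [ 6.52165878e-05 -8.92115163e-01 -4.51808070e-01]
 [-9.99999997e-01 -8.10098770e-05  1.56118328e-05]]
```

View pics/top0.png

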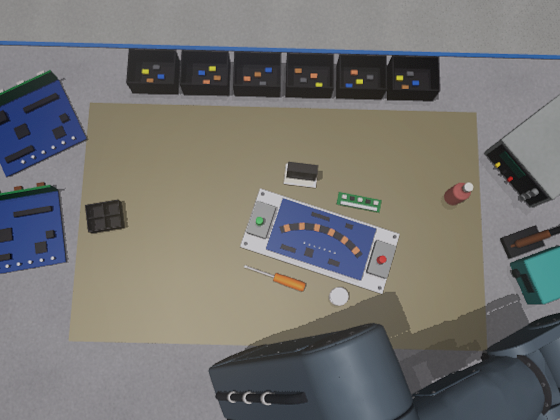

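View pics/scene0.png

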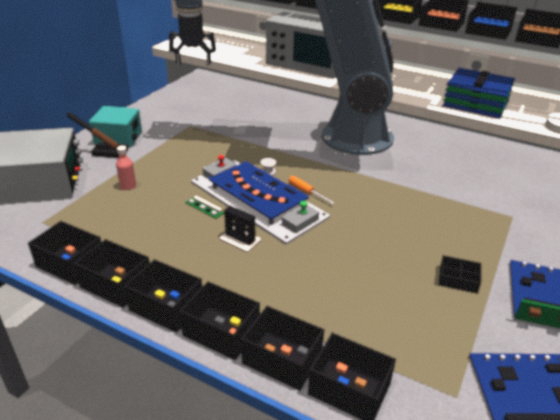

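The top view shows the cradle in the middle, with the green peg at (260,221), the red peg at (382,260), and the orange pads on an arc from (288,228) to (356,251). Next I'll measure the pads in the top picture, then refine with the wrist camera.

```bash
cat > h.py <<'E'
import numpy as np,cv2
def ray_plane(uv,K,R,t,z,fish=False):
    K,R,t=map(np.asarray,(K,R,t)); uv=np.atleast_2d(uv).astype(float)
    x=(uv[:,0]-K[0,2])/K[0,0]; y=(uv[:,1]-K[1,2])/K[1,1]
    if fish:
        th=np.hypot(x,y); s=np.where(th>1e-9,np.sin(th)/np.maximum(th,1e-9),1); d=np.c_[x*s,y*s,np.cos(th)]
    else: d=np.c_[x,y,np.ones_like(x)]
    dw=d@R; c=-R.T@t
    return c+dw*((z-c[2])/dw[:,2])[:,None]
def proj(X,K,R,t,fish=False):
    X=np.atleast_2d(X);c=X@R.T+t
    if fish:
        r=np.hypot(c[:,0],c[:,1]); th=np.arctan2(r,c[:,2]); q=c[:,:2]/r[:,None]*th[:,None]
    else: q=c[:,:2]/c[:,2:]
    return q*[K[0,0],K[1,1]]+[K[0,2],K[1,2]]
def blobs(p,lo,hi,amin):
    m=cv2.inRange(cv2.cvtColor(p,cv2.COLOR_RGB2HSV),np.array(lo),np.array(hi))
    n,l,s,c=cv2.connectedComponentsWithStats(m)
    return [(c[i],s[i,4]) for i in range(1,n) if s[i,4]>=amin]
E
python3 - <<'E'
from h import *
f=np.load("top0.npz");p=f["p"];K,R,t=f["camera_matrix"],f["R"],f["t"]
print(p[228,289],p[221,260],p[260,382],K[0,0],-R.T@t)
for c,a in blobs(p,(5,90,100),(20,255,255),8):
    if 240<c[0]<400 and 190<c[1]<300: print("pad",c,a,ray_plane(c,K,R,t,.048).round(4))
for nm,lo,hi in(("g",(45,120,80),(75,255,255)),("r",(0,150,100),(4,255,255)),("r2",(175,150,100),(180,255,255))):
  for c,a in blobs(p,lo,hi,8):
    if 240<c[0]<400 and 190<c[1]<300: print(nm,c,a,ray_plane(c,K,R,t,.07).round(4))
E
```

```text
[187 137 102] [ 97 180 114] [193  72  68] 544.3738641309781 [0.3132499  0.02562777 1.47147237]
pad [301.51351351 225.75675676] 37 [[ 0.5327 -0.0539  0.048 ]]
pad [286.48571429 227.71428571] 35 [[ 0.5265 -0.0143  0.048 ]]
pad [316.41176471 227.20588235] 34 [[ 0.5298 -0.0934  0.048 ]]
pad [331. 232.] 37 [[ 0.518 -0.132  0.048]]
pad [343.90909091 239.84848485] 33 [[ 0.4979 -0.1661  0.048 ]]
pad [355.28571429 250.17142857] 35 [[ 0.4714 -0.196   0.048 ]]
pad [289.1318328  281.80064309] 311 [[ 0.3848 -0.0239  0.048 ]]
g [357.88414634 200.17073171] 164 [[ 0.601  -0.1999  0.07  ]]
g [259.  219.2] 25 [[0.5438 0.0585 0.07  ]]
r [381.0625     259.04166667] 48 [[ 0.4477 -0.259   0.07  ]]
```

```bash
cat >> h.py <<'E'
def fit_arc(P):
    from scipy.optimize import least_squares
    P=np.asarray(P)[:,:2]; s=(np.arange(6)-2.5)*40/180.
    # params: centre, mid angle ; from first pad (green, left) angle decreasing
    def m(q): 
        a=q[2]-s; return q[:2]+.18*np.c_[np.cos(a),np.sin(a)]
    r=least_squares(lambda q:(m(q)-P).ravel(),[P[:,0].mean()-.17,P[:,1].mean(),-.2])
    return r.x,m(r.x),np.abs(m(r.x)-P).max()
def Rdown(ang):  # tool x down, tool y along radial dir at angle ang (jaws open across the track)
    x=np.array([0,0,-1.]);y=np.array([np.cos(ang),np.sin(ang),0]);return np.c_[x,y,np.cross(x,y)]
E
python3 - <<'E'
from h import *
from bench import manip
P=[[.5265,-.0143],[.5327,-.0539],[.5298,-.0934],[.518,-.132],[.4979,-.1661],[.4714,-.196]]
q,M,e=fit_arc(P);print(q,M.round(4),e)
manip.set_gripper(0.0,20)
Rr=manip.current_tcp_rot()
for s in(0,np.pi): 
  for a in (q[2]+.556,q[2],q[2]-.556):
    print(s,a,manip.inverse_kinematics([M[2][0],M[2][1],.2],Rdown(a+s)))
E
```

```text
[ 0.35269449 -0.0604623  -0.29611917] [[ 0.5267 -0.0143]
 [ 0.5326 -0.0538]
 [ 0.5296 -0.0936]
 [ 0.518  -0.1318]
 [ 0.4982 -0.1664]
 [ 0.4713 -0.1959]] 0.00032871533231870753
0 0.25988082611611096 [-2.61443272e-01  3.64099095e-01  1.71644969e+00 -4.44089210e-16
  1.06104387e+00 -5.21324098e-01]
0 -0.2961191738838891 [-2.61443272e-01  3.64099095e-01  1.71644969e+00 -4.44089210e-16
  1.06104387e+00  3.46759016e-02]
0 -0.8521191738838891 [-2.61443272e-01  3.64099095e-01  1.71644969e+00 -4.44089210e-16
  1.06104387e+00  5.90675902e-01]
3.141592653589793 0.25988082611611096 [-2.61443272e-01  3.64099095e-01  1.71644969e+00 -4.44089210e-16
  1.06104387e+00  2.62026856e+00]
3.141592653589793 -0.2961191738838891 None
3.141592653589793 -0.8521191738838891 [-2.61443272e-01  3.64099095e-01  1.71644969e+00 -4.44089210e-16
  1.06104387e+00 -2.55091675e+00]
```

Excellent fit (0.3 mm), and it agrees with the given geometry. Next is the wrist view from above to check the calibration offset.

Run:
```python
from h import *
from bench import manip
q=np.array([.35269449,-.0604623,-.29611917])
manip.move_ptp([.46,-.09,.27],Rdown(q[2]))
print(manip.current_ee_pos(),manip.current_grip_width(),manip.current_force())
c=manip.get_calibration("wrist");p,d=manip.grab_frame("wrist")
cv2.imwrite("pics/w1.png",p[:,:,::-1]); np.savez("w1.npz",p=p,d=d,**c)
K,R,t=c["camera_matrix"],c["R"],c["t"];print(K,-R.T@t)
for cc,a in blobs(p,(5,90,90),(20,255,255),30):
    X=ray_plane(cc,K,R,t,.048,True)[0]; print("pad",cc.round(1),a,X.round(4),d[int(cc[1]),int(cc[0])], (R@X+t)[2].round(4))
print(manip.current_time())
```

```text
[ 0.45995248 -0.09068234  0.26989264] 0.00138391951482954 [-0.06618934  0.01150764 -0.7653939 ]
[[325.1922621    0.         276.62637535]
 [  0.         325.1922621  206.33015846]
 [  0.           0.           1.        ]] [ 0.4824708  -0.01767228  0.41236517]
pad [207.  139.2] 805 [ 0.397  -0.0277  0.048 ] 0.38050482 0.358
pad [328.4 126.9] 64 [ 0.5318 -0.0552  0.048 ] 0.35319057 0.354
pad [334.7 161.2] 70 [ 0.5284 -0.0951  0.048 ] 0.36660755 0.3658
pad [333.9 194.6] 87 [ 0.5174 -0.1333  0.048 ] 0.37624344 0.3777
pad [325.2 225.3] 179 [ 0.4978 -0.1675  0.048 ] 0.38907614 0.3892
pad [310.  252.5] 164 [ 0.4708 -0.1969  0.048 ] 0.40125734 0.4
2.9833
```

View pics/w1.png

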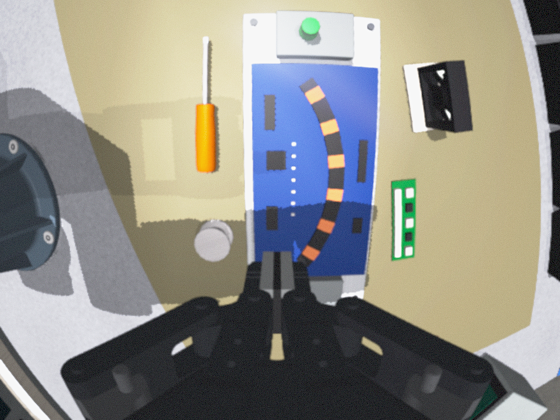

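Wrist and top views agree within 1.5 mm. The wrist picture shows the pads on the arc from (316,95) to (310,252), the green peg at (310,27), and the closed fingertips at (277,265). I'll average the two measurements and approach the green-end pad.

```bash
cat >> h.py <<'E'
Q=np.array([.35269449-.0005,-.0604623-.0008,-.29611917])
def at(i): # pad index 0..5, fractional
    a=Q[2]-(i-2.5)*40/180.
    return Q[0]+.18*np.cos(a),Q[1]+.18*np.sin(a),Rdown(a)
E
python3 - <<'E'
from h import *
from bench import manip
x,y,Rt=at(0)
manip.move_ptp([x,y,.12],Rt)
manip.move_l([x,y,.058],max_speed=.08); manip.dwell(.2)
F=np.array([manip.current_force() for _ in range(8)]);print(F.mean(0),F.std(0),manip.current_ee_pos())
b=F.mean(0)[2]
z=.0535
while z>.042:
    manip.move_l([x,y,z],max_speed=.02); manip.dwell(.1)
    f=np.mean([manip.current_force() for _ in range(5)],0); e=manip.current_ee_pos()
    print(round(z,4),(f-F.mean(0)).round(2),e.round(4),round(manip.current_time(),2))
    if f[2]-b>1.6: break
    z-=.001 if f[2]-b<.4 else .0005
E
```

```text
[-0.03744154  0.41263068  0.04655701] [0.00000000e+00 5.55111512e-17 0.00000000e+00] [ 0.52641272 -0.0151153   0.05842053]
0.0535 [-0.23 -0.38 -0.22] [ 0.5262 -0.0151  0.0535] 5.33
0.0525 [-0.17 -0.47 -0.6 ] [ 0.5262 -0.0151  0.0525] 5.68
0.0515 [ 0.95 -1.31  0.63] [ 0.5262 -0.0151  0.0515] 6.03
0.051 [ 0.68 -0.68  0.17] [ 0.5262 -0.0151  0.051 ] 6.38
0.05 [ 0.15 -0.2   0.  ] [ 0.5261 -0.0151  0.05  ] 6.73
0.049 [ 0.36 -0.39 -0.03] [ 0.5262 -0.0151  0.049 ] 7.08
0.048 [ 0.02 -1.24  0.64] [ 0.5263 -0.0151  0.0481] 7.43
0.0475 [0.83 0.33 1.72] [ 0.5263 -0.0151  0.0476] 7.78
```

```bash
cat >> h.py <<'E'
def force(manip,n=10,dt=.03):
    L=[]
    for _ in range(n): manip.dwell(dt);L.append(manip.current_force())
    L=np.array(L);return L.mean(0),L.std(0)
E
python3 - <<'E'
from h import *
from bench import manip
x,y,Rt=at(0)
for z in (.0475,.0465):
    manip.move_l([x,y,z],max_speed=.02)
    f,s=force(manip);print(z,f.round(2),s.round(2),manip.current_ee_pos().round(4),manip.current_time())
E
```

```text
0.0475 [0.9  0.06 1.66] [0.49 0.47 0.53] [ 0.5262 -0.0151  0.0475] 8.3667
0.0465 [ 0.85 -0.29  2.15] [0.52 0.37 0.44] [ 0.5262 -0.0151  0.0465] 8.95
```

Contact is confirmed: about 1.7 N at 47.5 mm and 2.15 N at 46.5 mm, which matches the spring figures. Now I'll stroke with feedback.

Run:
```python
from h import *
from bench import manip
z=.0462
for k in range(1,21):
    x,y,Rt=at(k/4)
    manip.move_l([x,y,z],Rt,max_speed=.03)
    if k%4==0:
        f,s=force(manip,8)
        e=manip.current_ee_pos();print(k/4,f.round(2),e.round(4),np.round([x,y],4),round(manip.current_time(),2))
        if f[2]>4.5 : z+=.001
        if f[2]<1.5: z-=.0004
        if f[2]>6: print("stop");break
    else:
        f=manip.current_force(); print("   ",k/4,f.round(2),manip.current_ee_pos()[2].round(4))
```

```text
0.25 [ 0.47 -1.57  2.46] 0.0462
    0.5 [ 0.19 -1.1   1.65] 0.0462
    0.75 [ 0.06 -1.73  1.69] 0.0462
1.0 [ 0.28 -1.7   1.99] [ 0.5321 -0.0546  0.0462] [ 0.5321 -0.0546] 11.15
    1.25 [-1.45 -1.59  2.39] 0.0462
    1.5 [-0.39 -1.42  2.69] 0.0462
    1.75 [-0.52 -1.6   2.11] 0.0462
2.0 [-0.18 -1.81  2.32] [ 0.5292 -0.0944  0.0462] [ 0.5291 -0.0944] 13.35
    2.25 [-0.74 -1.26  3.05] 0.0462
    2.5 [ 0.18 -1.31  2.76] 0.0462
    2.75 [-0.8  -2.35  1.81] 0.0462
3.0 [-0.19 -1.55  2.41] [ 0.5175 -0.1326  0.0462] [ 0.5175 -0.1326] 15.55
    3.25 [-1.03 -0.8   2.86] 0.0462
    3.5 [-1.03 -1.97  3.03] 0.0462
    3.75 [-0.97 -0.35  1.8 ] 0.0462
4.0 [-1.01 -1.25  2.41] [ 0.4977 -0.1672  0.0462] [ 0.4977 -0.1672] 17.75
    4.25 [-0.3  -1.06  2.43] 0.0462
    4.5 [-1.48 -1.38  1.31] 0.0462
    4.75 [-0.4  -0.48  1.36] 0.0462
5.0 [-1.22 -1.    2.3 ] [ 0.4707 -0.1967  0.0462] [ 0.4708 -0.1967] 19.95
```

Run:
```python
from h import *
from bench import manip
for n in("wrist","top"):
    p,d=manip.grab_frame(n); cv2.imwrite(f"pics/end_{n}.png",p[:,:,::-1])
f,s=force(manip,10);print(f,manip.current_ee_pos(),manip.current_time())
```

```text
[-1.40923428 -0.9250377   2.29426766] [ 0.47072598 -0.19664985  0.0461662 ] 20.3833
```

View pics/end_wrist.png

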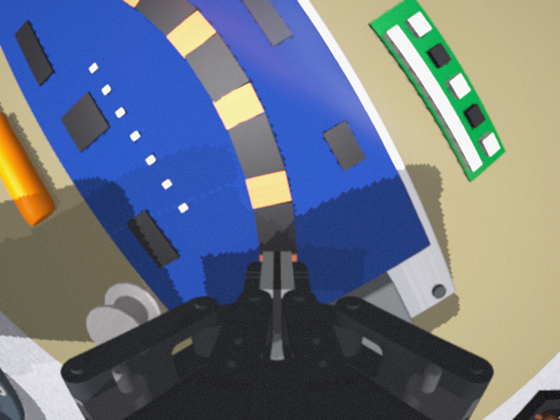

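View pics/end_top.png

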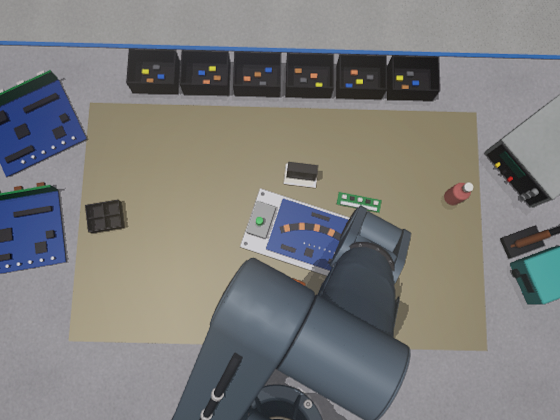

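The wrist picture shows the fingertips centred on the last pad, with copper visible on both sides at (264,257) and (294,257). In the top picture the green peg, card and fan haven't moved; the arm hides the red-peg end. I'm handing in.

```bash
python3 -c "
from bench import manip
manip.sign_off()"
```

```text
the job is handed in; nothing more can be done
```

I ran the closed fingertips along all six pads in one continuous touch, starting at the green-peg end. They finished resting on the last pad at the red-peg end, and I handed the job in at about 20.4 s.

- **Pad positions:** the top and wrist cameras agreed on the pads to within about 1.5 mm. The six points fit the given 180 mm arc to 0.3 mm.
- **Contact and push:** upward force read about 1.3–3.1 N along the stroke, with about 0.5 N of sensor noise, and averaged 2.3 N at the end. The tip stayed at 46.2 mm, so the board was down about 2 mm, well short of the 10 mm limit.
- **End position:** the last wrist picture shows the fingertips centred on the last pad.
- **Not checked:** the arm hid the red peg in the last top picture, and the screwdriver and spool were mostly out of view in it. Nothing in the force readings suggested a bump. The green peg, fan and card were in the same places as before.
- **Unexplained:** the sideways forces, up to about 2 N, did not follow a clear friction pattern. I took this to be sensor offset.

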